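# Roll the spent cartridge out of its clip and down the waste chute

### The arm

A 6-joint arm with a two-finger parallel gripper is mounted at the origin on the work surface. World frame = base frame: x ahead of the robot, y to its left, z up, the work surface at z = 0. Lengths are in m, angles in rad, forces in N, time in s.
With the tool pointing down it reaches from about 0.35 to 0.975 m from the base axis. Payload 7.1 kg.
Tool frame: the origin (TCP) lies at the very end of the fingers, on their centre line; the grasp point (between the pads) lies 19 mm behind it (pinch_z is the distance from the TCP to the grasp point, in m); z points along the fingers, y is the line along which they close (so a half turn about z gives the same grasp; the last joint's range is limited). The gripper opens to 88 mm and grips with 3 to 60 N. Pads are 20 mm wide; open, the fingers measure 115 mm over their backs; the gripper's body (75 mm by 178 mm) begins 61 mm behind the grasp point.
Start: joints at [-1.247, 0.423, 1.63, -0, 1.089, -0.019], TCP at [0.21, -0.589, 0.223] pointing down, gripper open.
Joint ranges: [-3, 3], [-0.9, 2.11], [0.09, 2.58], [-1.31, 4.45], [0.11, 2.69], [-2.54, 2.54]. Speed limits (rad/s): [2.39, 2.39, 3.01, 3.14, 3.14, 3.14].

### API

Orientations are given as a rotation vector (axis times angle).
In Python, from station import * gives the robot as it stands.
- The arm moves only by the tool move_arm, never from a script. Its argument "series" is one flat list of numbers, 6 for each row, row after row: the shift along the tool's x, y, z in units of 30 mm (1.0 is 30 mm), then the turn, a rotation vector about the tool's x, y, z in units of 5 degrees (1.0 is 5 degrees). A call has 1 to 12 rows; each row shifts and turns the commanded pose from where the row before left it, along the tool's axes as they then stand; what a row does not reach is not made up. A row lasts 1/8 s, in which the tool goes at most 62.5 mm and 10.7 degrees, less where a joint would pass 70% of its speed; a pose out of reach is approached as far as the arm can. A call is refused whole if a number of a shift passes 1 or a number of a turn 1, either way. A call with a gripper value outside its range is refused whole. "claw" is the finger opening in mm, from 0 to 87.8, set as the call begins (left out, the last holds). The fingers move at their own pace and stop on an object; "force" is the grip in N (left out, the last holds). Time passes only in rows, so rows that do not move let the fingers close. It gives the time, the measured TCP pose, the force, the opening and the grip force at its end, in the units of the state.
- read_state(): the state, without advancing time (a new reading comes with each control period).
- get_image(name): name is "scene" or "top"; returns a dict with "image" (420x560x3 uint8, red, green, blue), "K" (3x3 intrinsics, pixels), "k1" (the pictures are not rectified: a ray, as slopes to the right and down, at radius r is drawn at 1 + k1 r^2 times it, then the intrinsics apply), "eye" and "attitude" of the camera in the world. Camera axes: x right, y down, z forward; pixel columns grow to the right and rows downward; lengths in m; the calibration is good to about 2 mm. A picture is of the moment at which its call begins. There is no depth.
- finish_job(): hands the job in; it is judged then, once.
The state is a dict: "clock": time; "joints": joint angles; "dq": joint speeds; "joint_torque": joint torques, N m; "ee_pos": TCP position; "ee_rot": TCP orientation; "wrist_force": force on the tool from outside, world axes, zero at the start; "torque": the same for the moment, N m; "opening": finger opening in m; "grip_force": force on a finger pad.
Only numpy, scipy, OpenCV 4.12 (cv2) and the standard library are available. Lean on these libraries where they do the work, as an engineer would, in place of code of your own. Each camera call takes 0.05 s, during which the arm holds its last target. There are 200 camera calls.

### The job

Clear the spent (orange-ended) cartridge from the water-purifier station: roll it sideways out of its spring clip onto the ledge, without lifting it off the deck, and on over the edge so that it drops into the waste chute and comes to rest lying flat at the bottom. Leave the blue-ended fresh cartridge in its clip, and do not disturb the small jar and the yellow stopper on the deck.

Things in the scene. Friction and masses are not known exactly. Their poses are not given: they have to be found in the camera images.
- station: Fixed cartridge station: white housing on a blue base, 490 mm wide along its y, standing on the table. Origin at table height midway between its two bays; +x points away from the robot (turned up to 17 degrees), z up; offsets below are in this frame. Flat deck 130 mm above the table, from x = -75 to +70 mm. Each bay holds a cartridge lying along y at x = 0, its axis at z = 148 mm.
- bay_left (a point): Centre of the bay at y = +120 mm: where a clipped cartridge's centre lies (18 mm above the deck). Two steel clips, each 16 mm wide, hold the cartridge 52 mm to either side of this point, with about 1 mm play; the 88 mm between them are free for fingers.
- bay_right (a point): Centre of the other bay, at y = -120 mm; the same layout.
- rigid_jaw (a point): Edge of the lips of the rigid jaws (x = -3, z = 167 mm, marked at y = 0). Each clip's jaw on the robot's side (-x) is a rigid upright plate, x = -22 to -19 mm, with a 3 mm lip over the cartridge from there to x = -3 mm, underside 37 mm above the deck: the cartridge cannot be pulled straight up.
- spring_jaw (a point): Hinge line of the far (+x) jaws (x = 20.5 mm, on the deck, marked at y = 0). In each bay two sprung tabs on one hinge rod stand 12 mm high; they fold down together towards +x as the cartridge is pushed over them and spring up again. It takes some 3 to 8 N; it then rolls on easily, often off the ledge by itself. Push at mid-height or just below: from high up it wedges.
- ledge (a point): Middle of the ledge's edge (x = 70 mm, z = 130 mm, at y = 0). The deck is bare from x = 35 mm to here; beyond, a part drops 25 mm onto the slope of the waste chute.
- chute (a point): Floor of the waste chute where a cartridge comes to rest (x = 127, z = 66 mm, at y = 0). Grey floor from x = 70 to 145 mm, sloping down away from the robot from 102 to 55 mm above the table. Blue walls 165 mm above the table (35 mm above the deck), from x = 40 mm on, make one lane per bay, 180 mm wide, centred on the bay; blue far wall at x = 145 mm, 115 mm above the table.
- guard (a point): Robot-side lower edge of the fixed clear splash guard over ledge and chute (x = 51, z = 295 mm, at y = 0): clear sheet, 5 mm, x = 51 to 148 mm over the full width, a yellow bar along this edge, a post at each end (x = 130, y = +-251 mm). An upright gripper strikes it before the cartridge is off the ledge: push from the robot's side with the tool leaning back 25 to 50 degrees.
- spent: The spent cartridge: white plastic cylinder, 36 mm in diameter, 160 mm long over its domed ends, smooth and slippery, orange ends and an orange ring round its middle, about 0.11 to 0.23 kg. Origin at its centre, y along its axis. It starts in either bay of the station.
- fresh: The fresh cartridge, the same size with blue ends and ring, in the other bay; it stays there. Origin at its centre, y along its axis.
- jar: Small glass sample jar with a blue cap, 34 mm in diameter, 50 mm high, standing on the station's deck between the bays. Origin at the centre of its underside.
- stopper: Yellow plastic stopper, a disc 28 mm in diameter and 14 mm high, lying on the deck between the bays. Origin at the centre of its underside.

How it is judged:
On the way:
1. the spent cartridge has rolled past its sprung jaws and is on the ledge (x of spent in the frame of station between 0.035 and 0.075 m and z of spent in the frame of station between 0.14 and 0.165 m), for 0.02 s.
At the end, for the whole second after the job is handed in: The spent cartridge lies level (within 11 degrees) and at rest (below 30 mm/s) in the waste chute: its centre 105 to 145 mm ahead of the station's origin, within 240 mm of it sideways and lower than 105 mm above the table. The fresh cartridge is within 10 mm of where it started (x of spent in the frame of station between 0.105 and 0.145 m and z of spent in the frame of station below 0.105 m and y of spent in the frame of station between -0.24 and 0.24 m and angle between spent's own y axis and vertical between 1.37 and 1.77 rad and linear speed of spent below 0.03 m/s and distance of fresh from where it was at the start of the episode below 0.01 m); the robot touches nothing.
It fails at once if the spent cartridge is lifted more than 20 mm off the deck (z of spent in the frame of station above 0.168 m).
It fails at once if the fresh cartridge is shifted by more than 10 mm (distance of fresh from where it was at the start of the episode above 0.01 m).
It fails at once if the jar or the stopper is shifted by more than 20 mm (distance of any of jar, stopper from where it was at the start of the episode above 0.02 m).
It also fails if it takes over 35 s, if anything falls off the work surface, if the arm or the gripper's body presses on something with over 40 N, if the wrist force passes 120 N, or if a joint passes its speed limit or range.

## Working session

There is one attempt and no reset: what is moved stays moved. The work goes in short steps, Python scripts to look and compute and a tool call to move; the robot and the scene stay as the last step left them, time stands still between calls to the robot, and variables do not carry over. Pictures are saved under pics/ and viewed, at most 10 in all, crops included, and the job is handed in when it is done.

Besides the shell and the picture viewer there is one more tool, called after ">>>" as name(argument=value, ...), one argument or row to a line, values as JSON. move_arm: Moves the arm, as the interface text tells. Its arguments: {"type":"object","properties":{"series":{"type":"array","items":{"type":"number"}},"claw":{"type":"number"},"force":{"type":"number"}},"required":["series"]}

```bash
mkdir -p pics
python3 - <<'E'
from station import *
import cv2
for n in ("scene","top"):
    g=get_image(n); cv2.imwrite(f"pics/{n}0.png",g["image"][:,:,::-1]); print(n,g["K"],g["k1"],g["eye"],g["attitude"])
s=read_state(); print(s["ee_pos"],s["ee_rot"],s["clock"],s["wrist_force"])
E
```

```text
scene [[426.37158779   0.         282.20062065]
 [  0.         426.37158779 204.86029135]
 [  0.           0.           1.        ]] 0.0012177041743118523 [0.48120793 0.33225499 0.7406971 ] [-0.42233923  2.91598288 -0.79037684]
top [[440.45076981   0.         286.07091261]
 [  0.         440.45076981 211.91669344]
 [  0.           0.           1.        ]] -0.05183764474830254 [0.44921103 0.01935047 0.84109245] [-2.09846823  2.15897598 -0.18848941]
[ 0.20996629 -0.58814458  0.22197595] [-3.09418345e+00 -5.35694118e-01  3.07127246e-04] 0.1 [ 0.39762761 -0.50913193  0.23780847]
```

View pics/scene0.png

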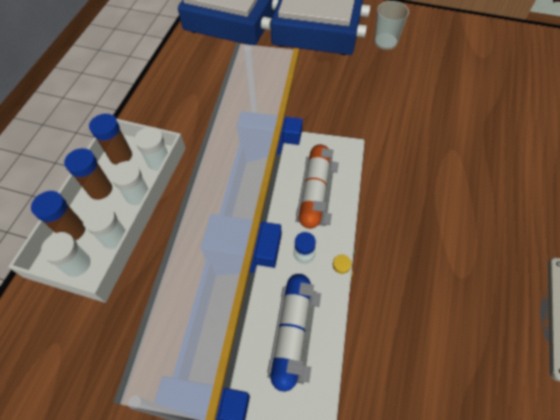

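View pics/top0.png

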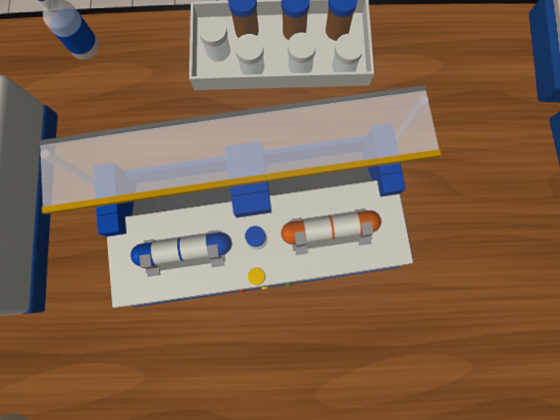

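The spent cartridge is in the right bay (top view about (331,228)). The fresh one is in the left bay at (181,249), the jar at (255,237) and the stopper at (257,276).

```bash
cat > h.py <<'E'
from station import *
import numpy as np, cv2
from scipy.spatial.transform import Rotation as R
def cam(n):
    g=get_image(n); return g
def ray(g,p,z):
    d=np.array([g["k1"],0,0,0,0.]) 
    u=cv2.undistortPoints(np.array([[p]],float),g["K"],np.array([g["k1"],0,0,0,0.]))[0,0]
    v=R.from_rotvec(g["attitude"]).apply([u[0],u[1],1]); e=np.array(g["eye"])
    return e+v*(z-e[2])/v[2]
def blobs(g,lo,hi,amin=30):
    h=cv2.cvtColor(g["image"],cv2.COLOR_RGB2HSV); m=cv2.inRange(h,lo,hi)
    n,l,s,c=cv2.connectedComponentsWithStats(m)
    return [(int(s[i,4]),c[i],l==i) for i in range(1,n) if s[i,4]>=amin]
E
python3 - <<'E'
from h import *
for n in ("scene","top"):
    g=cam(n)
    for nm,lo,hi,z in (("or",(4,170,120),(14,255,255),.150),("bl",(105,170,60),(125,255,255),.150),("ye",(20,170,150),(28,255,255),.144)):
        for a,c,m in blobs(g,lo,hi,15): print(n,nm,a,c.round(1),ray(g,c,z).round(4))
E
```

```text
scene or 74 [317.4 150.6] [ 0.5626 -0.1194  0.15  ]
scene or 344 [309.7 215.7] [0.5423 0.0089 0.15  ]
scene bl 4432 [271.   27.8] [ 0.7383 -0.4097  0.15  ]
scene bl 542 [103.9 126.5] [ 0.9484 -0.0656  0.15  ]
scene bl 451 [290.4 131.3] [ 0.6197 -0.1482  0.15  ]
scene bl 622 [ 80.4 162.3] [0.9481 0.0177 0.15  ]
scene bl 737 [ 48.5 206. ] [0.9527 0.1098 0.15  ]
scene bl 892 [266.4 245.1] [0.5925 0.077  0.15  ]
scene bl 306 [304.6 242.9] [0.5377 0.0571 0.15  ]
scene bl 229 [295.2 283.4] [0.5338 0.1234 0.15  ]
scene bl 529 [281.9 375.3] [0.5161 0.2486 0.15  ]
scene bl 761 [232.4 405.2] [0.5657 0.3004 0.15  ]
scene ye 1811 [247.5 256.6] [0.6154 0.1006 0.144 ]
scene ye 208 [341.6 263.6] [0.476  0.0717 0.144 ]
top or 4397 [458.   21.6] [ 0.904  -0.2944  0.15  ]
top or 30 [371.2  13.2] [ 0.9228 -0.1419  0.15  ]
top or 1233 [123.6  21.2] [0.922  0.2943 0.15  ]
top or 917 [23.1 29.1] [0.9165 0.4763 0.15  ]
top or 378 [134.7  35.2] [0.8935 0.2731 0.15  ]
top or 604 [25.1 47.6] [0.8796 0.4688 0.15  ]
top or 484 [133.   47.5] [0.8698 0.275  0.15  ]
top or 22 [484.4  42.4] [ 0.8631 -0.3367  0.15  
[... 2200 characters left out ...]
375 -0.0908  0.15  ]
top bl 2400 [545.6  50.5] [ 0.8468 -0.4449  0.15  ]
top bl 638 [79.4 39.6] [0.8899 0.3713 0.15  ]
top bl 105 [ 44.  122.6] [0.7375 0.422  0.15  ]
top bl 266 [556.1 131.2] [ 0.6975 -0.4406  0.15  ]
top bl 528 [ 34.9 244.6] [0.531  0.4217 0.15  ]
top bl 752 [388.4 178. ] [ 0.6236 -0.1496  0.15  ]
top bl 981 [250.  198.2] [0.5966 0.0748 0.15  ]
top bl 888 [112.6 218.2] [0.5703 0.2961 0.15  ]
top bl 283 [254.9 235.9] [0.5356 0.068  0.15  ]
top bl 201 [216.3 242.1] [0.5274 0.1291 0.15  ]
top bl 24 [178.8 249.7] [0.517  0.1883 0.15  ]
top bl 237 [139.7 252. ] [0.5149 0.2505 0.15  ]
top ye 2207 [240.1 180.6] [0.6277 0.0911 0.144 ]
top ye 215 [255.9 275.9] [0.4731 0.0678 0.144 ]
```

```bash
cat >> h.py <<'E'
yaw=np.deg2rad(6.6); RS=R.from_euler('z',yaw)
SO=np.array([.535,.0685,0])
t=np.deg2rad(35); c,s=np.cos(t),np.sin(t)
RT=RS*R.from_matrix(np.array([[c,0,s],[0,-1,0],[s,0,-c]]))
def rel(xs,ys,zs):
    st=read_state(); T=R.from_rotvec(st["ee_rot"])
    d=T.inv().apply(SO+RS.apply([xs,ys,zs])-st["ee_pos"])/.03
    w=np.rad2deg((T.inv()*RT).as_rotvec())/5
    print("shift",d.round(2),"turn",w.round(2),"S-pos",RS.inv().apply(st["ee_pos"]-SO).round(4),"F",np.round(RS.inv().apply(st["wrist_force"]),1),"t",st["clock"])
E
python3 -c "
from h import *
rel(-.055,-.12,.26)"
```

```text
shift [ 14.87 -13.5   -1.25] turn [-0.81  6.97  2.52] S-pos [-0.3984 -0.6151  0.2222] F [-0.2 -0.7  0.5] t 0.2
```

>>> move_arm(
  series=[0.75,-0.68,-0.1,0,0,0,0.75,-0.68,-0.1,0,0,0,0.75,-0.68,-0.1,0,0,0,0.75,-0.68,-0.1,0,0,0,0.75,-0.68,-0.1,0,0,0,0.75,-0.68,-0.1,0,0,0,0.75,-0.68,-0.1,0,0,0,0.75,-0.68,-0.1,0,0,0,0.75,-0.68,-0.1,0,0,0,0.75,-0.68,-0.1,0,0,0,0.75,-0.68,-0.1,0,0,0,0.75,-0.68,-0.1,0,0,0],
  claw=40,
)

```text
clock: 1.7
ee_pos: [0.3824, -0.2663, 0.2587]
ee_rot: [-3.095, -0.536, 0.0]
wrist_force: [0.3, 0.5, 0.2]
opening: 0.04
grip_force: 0.0
```

>>> move_arm(
  series=[0.75,-0.68,0,0,0,0,0.75,-0.68,0,0,0,0,0.75,-0.68,0,0,0,0,0.75,-0.68,0,-0.1,0.87,0.32,0.75,-0.68,0,-0.1,0.87,0.32,0.75,-0.68,0,-0.1,0.87,0.32,0,0,0,-0.1,0.87,0.32,0,0,0,-0.1,0.87,0.32,0,0,0,-0.1,0.87,0.32,0,0,0,-0.1,0.87,0.32,0,0,0,-0.1,0.87,0.32],
)

```text
clock: 3.08
ee_pos: [0.4699, -0.1081, 0.2636]
ee_rot: [-2.959, -0.165, -0.936]
wrist_force: [1.4, 0.1, -0.1]
opening: 0.0403
grip_force: 0.0
```

```bash
python3 -c "
from h import *
rel(-.055,-.12,.20)
g=cam('top'); cv2.imwrite('pics/t1.png',g['image'][:,:,::-1])"
```

```text
shift [-0.41 -1.6   2.3 ] turn [ 0.03 -0.02 -0.04] S-pos [-0.085  -0.1679  0.2636] F [ 1.4 -0.1 -0.1] t 3.075
```

View pics/t1.png

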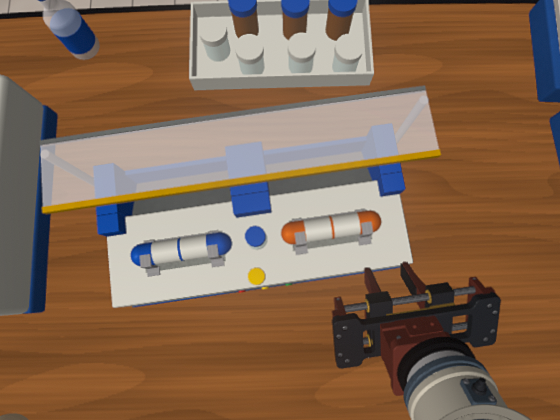

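The tool is leaning back and lined up with the cartridge, with finger tips at about (369,270) and (405,265). It is still about 50 mm too far right.

>>> move_arm(
  series=[-0.1,-0.4,0.57,0,0,0,-0.1,-0.4,0.57,0,0,0,-0.1,-0.4,0.57,0,0,0,-0.1,-0.4,0.57,0,0,0,0,0,0,0,0,0],
)

```text
clock: 3.75
ee_pos: [0.4935, -0.0559, 0.1995]
ee_rot: [-2.959, -0.169, -0.927]
wrist_force: [-0.5, 0.6, -0.4]
opening: 0.0402
grip_force: 0.0
```

```bash
python3 -c "
from h import *
rel(-.05,-.12,.141)
for n in ('top','scene'):
  g=cam(n); cv2.imwrite('pics/%s2.png'%n,cv2.resize(g['image'][120:330,200:480,::-1],None,fx=2.5,fy=2.5))"
```

```text
shift [-0.96  0.04  1.7 ] turn [-0.01  0.04 -0.02] S-pos [-0.0555 -0.1188  0.1995] F [-0.5  0.6 -0.4] t 3.75
```

View pics/top2.png

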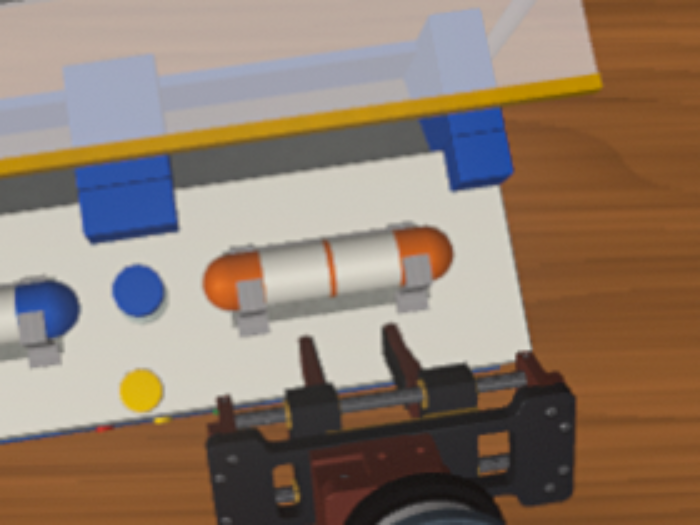

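The fingers (mid about 349, at 308 and 390) will sit centred on the ring (330) and between the clips once perspective is allowed for. Next I descend behind the cartridge.

>>> move_arm(
  series=[-0.24,0,0.43,0,0,0,-0.24,0,0.43,0,0,0,-0.24,0,0.43,0,0,0,-0.24,0,0.43,0,0,0,0,0,0,0,0,0],
)

```text
clock: 4.47
ee_pos: [0.4999, -0.0566, 0.1417]
ee_rot: [-2.959, -0.164, -0.932]
wrist_force: [0.5, 0.6, -0.2]
opening: 0.04
grip_force: 0.0
```

```bash
python3 -c "
from h import *
rel(-.03,-.12,.1395)
g=cam('scene'); cv2.imwrite('pics/s3.png',cv2.resize(g['image'][100:310,220:500,::-1],None,fx=2.5,fy=2.5))"
```

```text
shift [ 0.48 -0.01  0.43] turn [ 0.01  0.01 -0.04] S-pos [-0.0493 -0.1203  0.1417] F [ 0.5  0.5 -0.2] t 4.475
```

View pics/s3.png

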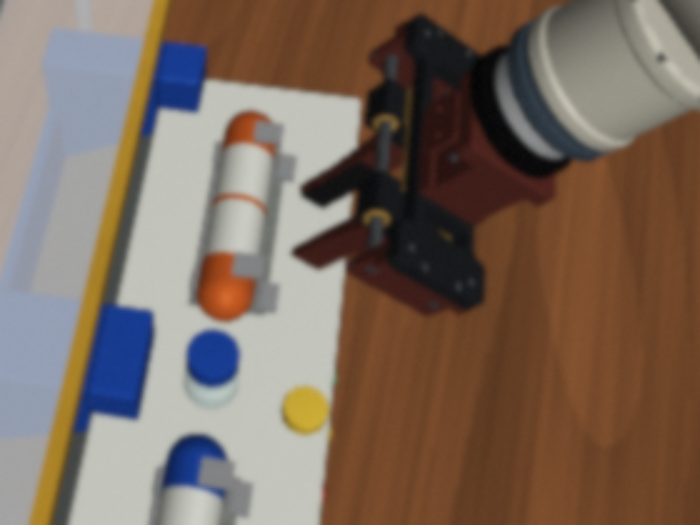

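The fingers are low behind the cartridge and between the clips (crop (305,190) and (297,250)). I close in and start pushing.

>>> move_arm(
  series=[0.24,0,0.21,0,0,0,0.24,0,0.21,0,0,0,0.14,0,0.1,0,0,0,0.14,0,0.1,0,0,0],
)

```text
clock: 5.03
ee_pos: [0.5287, -0.0529, 0.1393]
ee_rot: [-2.96, -0.166, -0.931]
wrist_force: [-4.7, -1.5, 2.6]
opening: 0.0399
grip_force: 2.3
```

```bash
python3 -c "
from h import *
rel(0.0,-.12,.1395)"
```

```text
shift [0.56 0.   0.38] turn [ 0.02  0.02 -0.03] S-pos [-0.0203 -0.1198  0.1393] F [-4.8 -0.9  2.6] t 5.025
```

>>> move_arm(
  series=[0.14,0,0.1,0,0,0,0.14,0,0.1,0,0,0,0.14,0,0.1,0,0,0],
)

```text
clock: 5.4
ee_pos: [0.5447, -0.0511, 0.1394]
ee_rot: [-2.959, -0.166, -0.932]
wrist_force: [-1.3, -0.6, 0.9]
opening: 0.0401
grip_force: 0.4
```

```bash
python3 -c "
from h import *
rel(0.02,-.12,.1395)
g=cam('top'); cv2.imwrite('pics/t4.png',cv2.resize(g['image'][120:330,200:480,::-1],None,fx=2.5,fy=2.5))"
```

```text
shift [0.66 0.   0.46] turn [ 0.01  0.01 -0.03] S-pos [-0.0041 -0.1199  0.1394] F [-1.3 -0.4  0.9] t 5.4
```

View pics/t4.png

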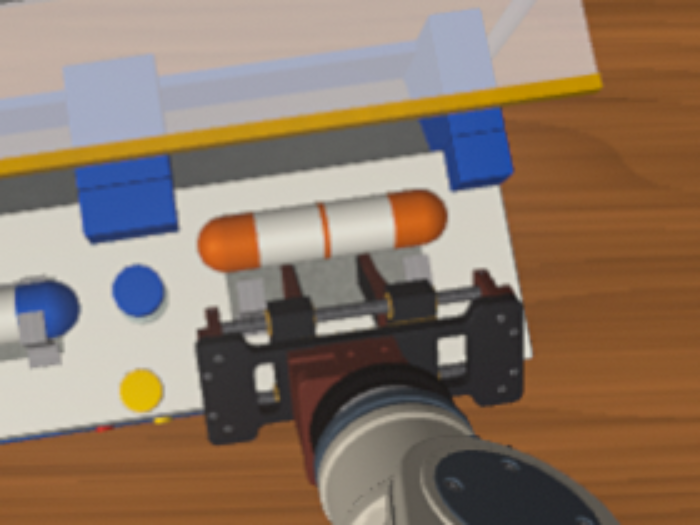

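The cartridge (ring at crop (323,230)) is square and riding over the sprung tabs. I keep pushing.

>>> move_arm(
  series=[0.14,0,0.1,0,0,0,0.14,0,0.1,0,0,0,0.14,0,0.1,0,0,0,0.14,0,0.1,0,0,0,0,0,0,0,0,0],
)

```text
clock: 6.08
ee_pos: [0.5653, -0.0489, 0.1392]
ee_rot: [-2.96, -0.167, -0.932]
wrist_force: [1.0, 0.4, -0.2]
opening: 0.04
grip_force: 0.0
```

```bash
python3 -c "
from h import *
rel(0.045,-.12,.14)
g=cam('top'); cv2.imwrite('pics/t5.png',cv2.resize(g['image'][120:330,200:480,::-1],None,fx=2.5,fy=2.5))"
```

```text
shift [ 0.79 -0.    0.52] turn [ 0.01  0.01 -0.03] S-pos [ 0.0166 -0.1201  0.1392] F [ 1.1  0.3 -0.2] t 6.075
```

View pics/t5.png

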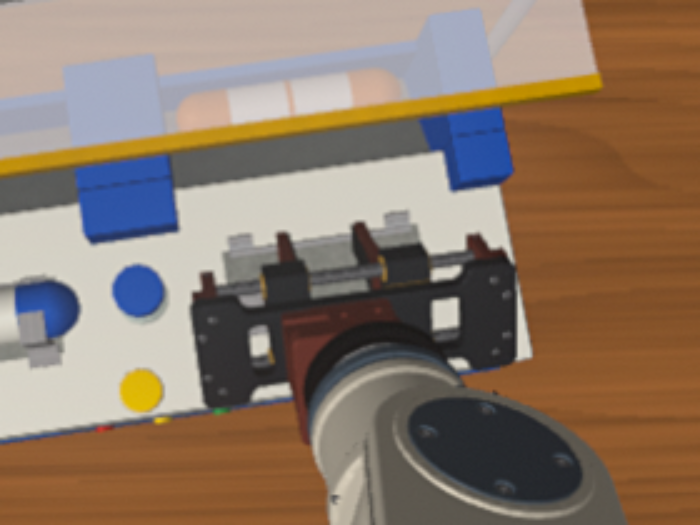

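The cartridge has rolled off by itself and lies in the chute against the far wall (ring at crop (291,97)). I back the tool away along its axis, then check.

>>> move_arm(
  series=[-0.2,0,-0.5,0,0,0,0,0,-0.8,0,0,0,0,0,-0.8,0,0,0,0,0,-0.8,0,0,0,0,0,-0.8,0,0,0,0,0,-0.3,0,0,0,0,0,0,0,0,0,0,0,0,0,0,0],
)

```text
clock: 7.12
ee_pos: [0.4915, -0.0571, 0.2337]
ee_rot: [-2.96, -0.166, -0.931]
wrist_force: [-0.5, -0.2, -0.1]
opening: 0.0401
grip_force: 0.0
```

```bash
python3 -c "
from h import *
rel(0.045,-.12,.14)
im=[cam(n)['image'][:,:,::-1] for n in ('top','scene')]
cv2.imwrite('pics/f.png',np.vstack([cv2.resize(im[0][60:330],(560,270)),im[1][90:400]]))"
```

```text
shift [ 1.02 -0.    4.52] turn [ 0.01  0.01 -0.03] S-pos [-0.0576 -0.1198  0.2337] F [-0.5 -0.2 -0.1] t 7.125
```

View pics/f.png

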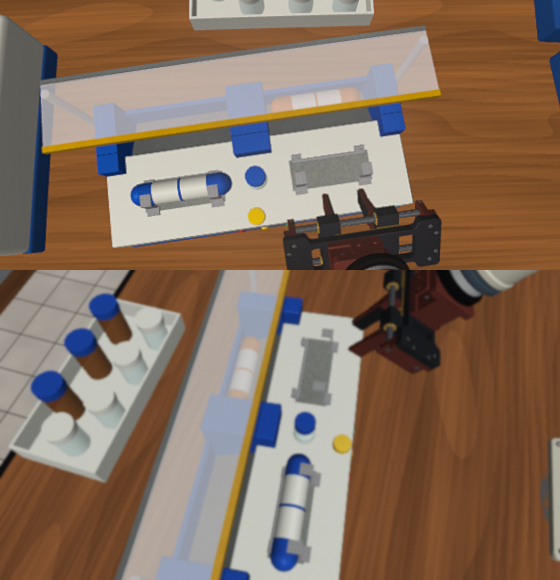

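Both views show the cartridge lying flat in the chute (top (315,100), scene (245,365)). The fresh cartridge, jar and stopper have not moved, and the tool is clear.

```bash
python3 -c "
from station import *
print(finish_job())"
```

```text
the job is handed in; nothing more can be done
None
```

The spent cartridge was rolled out of its clip and now lies flat in the waste chute; the fresh cartridge, jar and stopper look undisturbed, and I handed the job in after about 7 s of robot time (no verdict was returned).

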